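Clamp the salami in the counter vice

TASK

The salami lies in the trough of the counter vice but short of its end stop. Push it gently along the trough until its end rests against the white stop, then turn the crank clockwise until the pad comes down on the salami and snug it by feel: firm enough to hold it for slicing, without crushing it. Let go of everything and leave the other things on the counter where they are.

Things in the scene. Friction and masses are not known exactly. Their poses are not given: they have to be found in the camera images.
- vice: Stainless salami vice, bolted down; base 130 x 270 x 12 mm, origin at the centre of its underside, y along its trough towards the stop. The aluminium V trough (62 mm wide, rims 46 mm high) runs from y = -100 to +80 mm. At +y stands a post 50 x 26 mm, 202 mm high; a blue arm on it reaches back over the trough (top up to 193 mm) and carries an upright screw at x = 0, y = +20 mm.
- stop_face (a point): Point on the face of the white stop plate (on the post, 95 mm from the base's centre) that the salami's end shall meet: on the trough's centre line, 59 mm above the counter.
- salami: Hard cured salami in cord, 240 mm long, round ends, 0.5 to 0.75 kg, lying in the trough along its own y. Origin at its middle, 59 mm up; ends 120 mm either way, the free end (-y) beyond the trough and base. Home, its origin is 120 mm from stop_face. About 58 mm thick but uneven by up to 3 mm, so the height of its top under the pad is not exactly known. It slides with 4 to 7 N.
- pad: Round pad, 42 mm across, with a black rubber cushion under it, at the screw's lower end; origin at the centre of its under face. It does not turn; it goes down 12 mm for each clockwise turn of the crank. It starts 6 to 24 mm above the salami (the arm may sit at different heights on the post). Once it presses, each further eighth of a turn adds about 75 N.
- crank_hub (a point): Centre of the steel crank's hub, on the upright screw axis, 2 mm above the crank arm's top. It goes down with the screw. No other part of the vice reaches up to the crank's arm.
- grip_mid (a point): The crank's upright black hand grip, 24 mm across, 46 mm tall, 55 mm from the screw axis; it spins freely on its pin, so it can be held without turning the hand. The point lies on its axis, 28 mm above the crank arm's top and 19 mm below the grip's own top; it goes down with the screw.
- crank (a joint): Turn of the crank in rad, growing clockwise seen from above (pad goes down). Turning free takes 6.5 N along the circle at the grip (a force read standing still may be less); once the pad presses, 3.5 N more per 100 N of clamping. Snug is 3.5 N more than free (100 N; 60 to 160 N will do); at 7 N more (200 N) the salami is crushed. The screw stays where it is let go.
- water_bottle: Green glass water bottle, 72 mm across, 245 mm tall, origin under its centre: to be left alone.
- saucers: Stack of white saucers, 140 mm across, 49 mm tall, origin under its centre: to be left alone.
- paper_cup: Light brown paper cup, 80 mm across, 85 mm tall, origin under its centre: to be left alone.
- tea_box: Green carton, 75 x 140 x 75 mm, origin under its centre: to be left alone.
Things that resemble listed ones, but are neither listed nor needed, are in the scene too. Leave any yellow look-alike of the salami alone.

How it is judged:
By the outcome, as a careful person would: the job done as asked, in the order asked, and still so for the second after the job is handed in, with the robot touching nothing.
It also fails if it takes over 72 s, if anything falls off the work surface, if the arm or the gripper's body presses on something with over 40 N, if the wrist force passes 120 N, or if a joint passes its speed limit or range.

ROBOT

A 6-joint arm with a two-finger parallel gripper is mounted at the origin on the work surface. World frame = base frame: x ahead of the robot, y to its left, z up, the work surface at z = 0. Lengths are in m, angles in degrees, forces in N, time in s.
With the tool pointing down it reaches from about 0.4 to 0.825 m from the base axis. Payload 7 kg.
Tool frame: the origin (TCP) lies midway between the tips of the shut fingers; the grasp point (between the pads) lies 19 mm behind it; z points along the fingers, y is the direction in which the jaws open and shut (so a half turn about z gives the same grasp; the last joint's range is limited). The gripper opens to 88 mm and grips with 3 to 60 N. Pads are 19 mm wide; open, the fingers measure 130 mm over their backs; the gripper's body (78 mm by 193 mm) begins 47 mm behind the grasp point.
Start: joints at [-56.316, 20.546, 0.682, 0, -70.136, -16.507], TCP at [0.199, -0.645, 0.227] pointing down, gripper open.
Joint ranges: [-176.03, 176.03], [-82.01, 121.73], [-58.28, 71.71], [-173.87, 95.51], [-174.79, -0.11], [-173.66, 173.66]. Speed limits (degrees/s): [136.94, 136.94, 172.46, 180, 180, 180].

INTERFACE

Orientations are given as [roll, pitch, yaw] about the fixed x, y, z axes, in that order (R = Rz(yaw) Ry(pitch) Rx(roll)).
In Python, from plant import r gives the robot as it stands. The module is installed in compiled form; this text tells all that it offers.
- The arm moves only by the tool send_rows, never from a script. Its argument "motion" is a list of rows, each an object with "travel": the shift along the tool's x, y, z in m, a list of three; "spin": the turn about the tool's z in degrees. In form: [{"travel": [tx, ty, tz], "spin": spin}, ...]. A call has 1 to 5 rows; each row shifts and turns the pose as measured when the row begins, along the tool's axes as they then stand; what a row does not reach is not made up. A row lasts 1/12 s, in which the tool goes at most 41.7 mm and 7.16 degrees, less where a joint would pass 70% of its speed; a pose out of reach is approached as far as the arm can. A call is refused whole if a number of a shift passes 0.0417 or a number of a turn 7.16, either way. A call with a gripper value outside its range is refused whole. "gripper" is the gripper command: -1 is shut, 1 is fully open, values between are in proportion, set as the call begins (left out, the last holds). The fingers move at their own pace and stop on an object; "squeeze" is the grip in N (left out, the last holds). Time passes only in rows, so rows that do not move let the fingers close. It gives the time, the measured TCP pose, the force and the opening at its end, in the units of the state.
- r.get_state(): the state, without advancing time (a new reading comes with each control period).
- r.capture(name): name is "scene" or "top" or "wrist"; returns (picture, depth): 480x640x3 uint8, blue, green, red; 480x640 float32, m along the optical axis (not along the pixel's ray), 0 where there is no reading.
- r.get_calibration(name): a dict with "fov_y" (degrees; the focal length in pixels is half the picture's height over the tangent of half this angle, whatever the lens; pixels are square), "cx", "cy" (the principal point, pixels), "k1" (the pictures are not rectified: a ray, as slopes to the right and down, at radius r is drawn at 1 + k1 r^2 times it, then the intrinsics apply), "origin" and "orientation" of the camera in the world. Camera axes: x right, y down, z forward; pixel columns grow to the right and rows downward; lengths in m; the calibration is good to about 2 mm. A picture is of the moment at which its call begins: read the wrist's pose just before it. get_calibration takes no time and is no camera call; for the wrist camera it gives the pose at the moment of the call.
- r.close_job(): hands the job in, once; it reports no verdict.
Trained networks look in the newest picture that a camera, given by its name, has taken for a name from the list of things; names that differ only in an ending like _2 or _b are one class to them, and where a whole thing is asked for, a point or a joint stands for the part that bears it (a point fixed in the world has none). Each returns a list of dicts, best first, with "conf" (0 to 1); they miss things now and then, are a little off and sometimes report something else, mostly with a low value. They report only what shows in the picture. A call takes as long as a camera call. They do not tell look-alikes from the thing itself.
- r.boxes_of(camera, target): "at" ([x, y, z] in m, in the coordinates of the camera as it stood for that picture, good to about 4 mm: the middle of the surface that is visible of it).
- r.pinpoint(camera, target): "at" ([x, y, z] in m, in the coordinates of the camera as it stood for that picture, good to about 4 mm: a listed point, or the origin of a listed thing).
The state is a dict: "time_s": time; "joints": joint angles; "qd": joint speeds; "joint_torque": joint torques, N m; "tcp_pos": TCP position; "eef_rot": TCP orientation; "contact_force": force on the tool from outside, world axes, zero at the start; "moment": the same for the moment, N m; "gripper_width": finger opening in m.
Only numpy, scipy, OpenCV 4.12 (cv2) and the standard library are available. Lean on these libraries where they do the work, as an engineer would, in place of code of your own. Each camera call takes 0.05 s, during which the arm holds its last target. There are 200 camera calls.

## Working session

There is one attempt and no reset: what is moved stays moved. The work goes in short steps, Python scripts to look and compute and a tool call to move; the robot and the scene stay as the last step left them, time stands still between calls to the robot, and variables do not carry over. Pictures are saved under pics/ and viewed, about 8 in all and at most 12, crops included, and the job is handed in when it is done.

Besides the shell and the picture viewer there is one more tool, called after "Emit:" in YAML: its name, and indented under it one key for each argument. send_rows: Moves the arm, as the interface text tells. Its arguments: {"type":"object","properties":{"motion":{"type":"array"},"gripper":{"type":"number"},"squeeze":{"type":"number"}},"required":["motion"]}

```bash
mkdir -p pics; cat > h.py <<'E'
import numpy as np, cv2
from plant import r
from scipy.spatial.transform import Rotation as R
np.set_printoptions(precision=4,suppress=True)
def w(cal,p):
    o=np.array(cal["origin"]);q=cal["orientation"]
    M=R.from_euler('xyz',q,degrees=True).as_matrix() if np.ndim(q)==1 else np.array(q)
    return M@np.array(p)+o
def find(cam,names,f='pinpoint'):
    cal=r.get_calibration(cam)
    for n in names:
        for d in getattr(r,f)(cam,n)[:3]: print(cam,f,n,round(d['conf'],2),w(cal,d['at']))
E
python3 - <<'E'
from h import *
for c in ["scene","top"]:
    print(r.get_calibration(c))
    im,d=r.capture(c); cv2.imwrite(f"pics/{c}1.png",im)
    find(c,["vice","stop_face","salami","pad","crank_hub","grip_mid"])
find("top",["water_bottle","saucers","paper_cup","tea_box"])
print(r.get_state())
E
```

```text
{'fov_y': 49.04170721831057, 'cx': 313.56014003268984, 'cy': 239.26580941168965, 'k1': 0.006809595597399857, 'origin': array([1.2256, 0.0653, 1.0078]), 'orientation': array([-140.304 ,   -0.4592,   92.1734])}
scene pinpoint vice 0.73 [0.5694 0.0918 0.0073]
scene pinpoint stop_face 0.92 [0.5738 0.1839 0.0577]
scene pinpoint stop_face 0.31 [ 0.4284  0.4025 -0.0009]
scene pinpoint salami 0.93 [0.3361 0.0502 0.0292]
scene pinpoint salami 0.58 [ 0.5036 -0.328   0.0295]
scene pinpoint pad 0.66 [0.5744 0.1122 0.1061]
scene pinpoint crank_hub 0.9 [0.5787 0.1086 0.2357]
scene pinpoint grip_mid 0.7 [0.5937 0.0606 0.2638]
{'fov_y': 45.338690588414394, 'cx': 302.989861419014, 'cy': 233.95546618673615, 'k1': -0.14758021320787426, 'origin': array([0.4835, 0.0404, 1.4834]), 'orientation': array([-176.5707,    0.5582,  -90.1824])}
top pinpoint vice 0.93 [0.5776 0.0858 0.0021]
top pinpoint stop_face 0.7 [0.5687 0.1886 0.0586]
top pinpoint stop_face 0.16 [0.5781 0.1097 0.2374]
top pinpoint salami 0.87 [ 0.5089 -0.3316  0.0332]
top pinpoint salami 0.85 [0.3401 0.0561 0.0297]
top pinpoint salami 0.64 [0
[... 316 characters left out ...]
2381]
top pinpoint saucers 0.65 [ 0.4358  0.4046 -0.0015]
top pinpoint paper_cup 0.79 [0.7987 0.1158 0.003 ]
top pinpoint paper_cup 0.26 [ 0.5792  0.0839 -0.0015]
top pinpoint tea_box 0.74 [ 0.7656 -0.2477 -0.0002]
{'time_s': 0.9, 'joints': array([-56.3155,  20.5442,   0.6814,  -0.0015, -70.135 , -16.5062]), 'qd': array([-0.0611, -0.046 ,  0.0009,  0.095 ,  0.008 , -0.0627]), 'joint_torque': array([ -0.0014, -58.2358,  29.3303,   7.0025,   0.0124,   0.    ]), 'tcp_pos': array([ 0.1993, -0.6449,  0.2266]), 'eef_rot': array([-179.9983,    0.002 , -162.8222]), 'contact_force': array([-0.2145,  0.4879, -0.3488]), 'moment': array([ 0.0409,  0.0455, -0.0014]), 'gripper_width': 0.08778920508392266}
```

View pics/scene1.png

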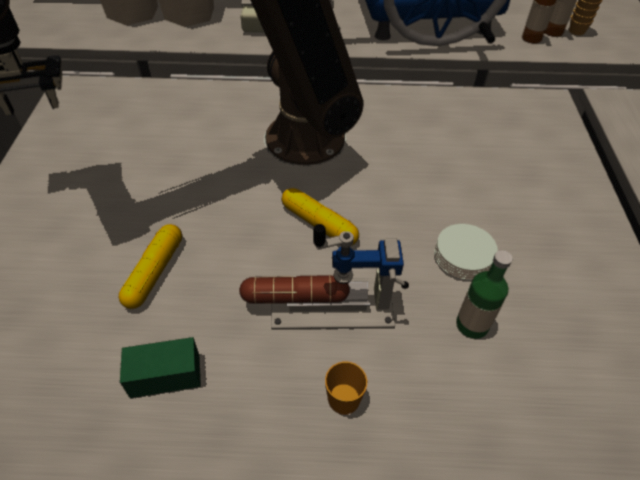

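View pics/top1.png

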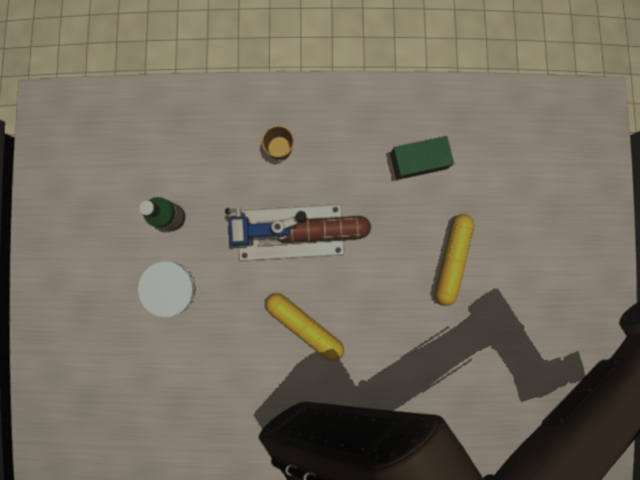

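The scene shows the red salami in the trough (free end near pixel (240,290)), with the crank grip at about (320,235). The two yellow sausages are decoys. The top view agrees: the vice axis is yawed about 4.4°, so the salami needs roughly 63 mm of push. I'll start by shutting the gripper and turning the tool square to the trough.

Emit:
send_rows:
  motion:
    - {"travel": [0, 0, 0], "spin": -7}
    - {"travel": [0, 0, 0], "spin": -7}
    - {"travel": [0, 0, 0], "spin": -7}
    - {"travel": [0, 0, 0], "spin": -7}
    - {"travel": [0, 0, 0], "spin": -7}
  gripper: -1

```text
time_s: 1.32
tcp_pos: [0.1993, -0.6448, 0.2266]
eef_rot: [180.0, 0.0, -127.1]
contact_force: [-0.2, -0.4, 0.1]
gripper_width: 0.0597
```

Emit:
send_rows:
  motion:
    - {"travel": [0, 0, 0], "spin": -7}
    - {"travel": [0, 0, 0], "spin": -7}
    - {"travel": [0, 0, 0], "spin": -7}
    - {"travel": [0, 0, 0], "spin": -7}
    - {"travel": [0, 0, 0], "spin": -7}

```text
time_s: 1.73
tcp_pos: [0.1993, -0.6449, 0.2267]
eef_rot: [-180.0, -0.0, -91.3]
contact_force: [0.0, -0.2, -0.0]
gripper_width: 0.0265
```

Emit:
send_rows:
  motion:
    - {"travel": [0, 0, 0], "spin": -7}
    - {"travel": [0, 0, 0], "spin": -7}

```text
time_s: 1.9
tcp_pos: [0.1993, -0.6449, 0.2267]
eef_rot: [-180.0, -0.0, -77.0]
contact_force: [0.2, -0.2, 0.5]
gripper_width: 0.0134
```

Emit:
send_rows:
  motion:
    - {"travel": [0, 0, 0], "spin": 4.3}
    - {"travel": [0, 0, 0], "spin": 4.2}
    - {"travel": [-0.028, -0.027, 0], "spin": 0}
    - {"travel": [-0.028, -0.027, 0], "spin": 0}
    - {"travel": [-0.028, -0.027, 0], "spin": 0}

```text
time_s: 2.32
tcp_pos: [0.2697, -0.5563, 0.2246]
eef_rot: [179.9, 0.0, -85.5]
contact_force: [1.5, 0.0, 0.2]
gripper_width: 0.0002
```

Emit:
send_rows:
  motion:
    - {"travel": [-0.028, -0.027, 0], "spin": 0}
    - {"travel": [-0.028, -0.027, 0], "spin": 0}
    - {"travel": [-0.028, -0.027, 0], "spin": 0}
    - {"travel": [-0.028, -0.027, 0], "spin": 0}
    - {"travel": [-0.028, -0.027, 0], "spin": 0}

```text
time_s: 2.73
tcp_pos: [0.3971, -0.3993, 0.2249]
eef_rot: [179.9, -0.0, -85.7]
contact_force: [1.0, 0.0, 0.6]
gripper_width: 0.0005
```

Emit:
send_rows:
  motion:
    - {"travel": [-0.028, -0.027, 0], "spin": 0}
    - {"travel": [-0.028, -0.027, 0], "spin": 0}
    - {"travel": [-0.028, -0.027, 0], "spin": 0}
    - {"travel": [-0.028, -0.027, 0], "spin": 0}
    - {"travel": [-0.028, -0.027, 0], "spin": 0}

```text
time_s: 3.15
tcp_pos: [0.5262, -0.2407, 0.2269]
eef_rot: [-179.9, -0.1, -85.7]
contact_force: [0.4, -1.2, -1.0]
gripper_width: 0.0007
```

Emit:
send_rows:
  motion:
    - {"travel": [-0.02, -0.0255, 0], "spin": 0}
    - {"travel": [-0.02, -0.0255, 0], "spin": 0}
    - {"travel": [-0.02, -0.0255, 0], "spin": 0}
    - {"travel": [0, 0, 0], "spin": 0}

```text
time_s: 3.48
tcp_pos: [0.6048, -0.1653, 0.2279]
eef_rot: [-179.7, -0.1, -85.3]
contact_force: [-0.3, -0.5, 1.1]
gripper_width: 0.0001
```

```bash
python3 - <<'E'
from h import *
cal=r.get_calibration("wrist"); print(cal, r.get_state()["tcp_pos"])
im,d=r.capture("wrist"); cv2.imwrite("pics/w1.png",im)
find("wrist",["salami","stop_face","vice","crank_hub","grip_mid","pad"])
E
```

```text
{'fov_y': 64.67480940538007, 'cx': 315.1446556568414, 'cy': 239.5931065121307, 'k1': -0.023619930787785154, 'origin': array([ 0.6092, -0.2354,  0.3866]), 'orientation': array([ 165.1927,    0.3351, -175.3042])} [ 0.6048 -0.1653  0.2279]
wrist pinpoint salami 0.86 [ 0.505  -0.3326  0.0347]
```

View pics/w1.png

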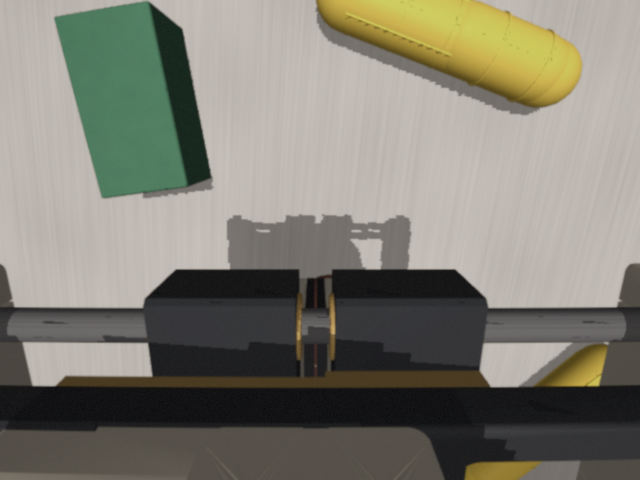

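The wrist camera looks away from the vice (tea box at (130,100), a decoy at (450,50)), so the salami is out of its view. I'll measure the salami from scene depth instead.

```bash
cat >> h.py <<'E'
def cloud(cam):
    cal=r.get_calibration(cam); im,d=r.capture(cam)
    f=240/np.tan(np.radians(cal["fov_y"]/2)); K=np.array([[f,0,cal["cx"]],[0,f,cal["cy"]],[0,0,1]])
    v,u=np.mgrid[:480,:640]; p=np.stack([u,v],-1).reshape(-1,1,2).astype(float)
    n=cv2.undistortPoints(p,K,np.array([cal["k1"],0,0,0,0.])).reshape(480,640,2)
    P=np.dstack([n*d[...,None],d])
    M=R.from_euler('xyz',cal["orientation"],degrees=True).as_matrix()
    P=P@M.T+cal["origin"]; P[d==0]=np.nan
    return im,P
def red(cam):
    im,P=cloud(cam); h=cv2.cvtColor(im,cv2.COLOR_BGR2HSV)
    m=((h[...,0]<9)|(h[...,0]>172))&(h[...,1]>90)&(abs(P[...,0]-.58)<.08)&(abs(P[...,1]-.02)<.2)&(P[...,2]>.035)&(P[...,2]<.11)
    q=P[m]; print(cam,len(q),"y",np.percentile(q[:,1],[0,1,99,100]),"ztop",np.percentile(q[:,2],[90,99]))
    for a in np.arange(-.12,.14,.03):
        s=q[abs(q[:,1]-a)<.006]
        if len(s)>5: print(round(a,2),"x",np.percentile(s[:,0],[2,50,98]),"x at top",s[s[:,2]>np.percentile(s[:,2],80),0].mean(),"z",np.percentile(s[:,2],97))
    return im,P
E
python3 - <<'E'
from h import *
for c in ["scene","top"]:
    red(c); find(c,["salami","stop_face"])
E
```

```text
scene 2059 y [-0.1086 -0.1036  0.1192  0.123 ] ztop [0.0895 0.0931]
-0.09 x [0.5736 0.6019 0.6166] x at top 0.5894222204187681 z 0.08919721169384129
-0.06 x [0.5722 0.5988 0.6157] x at top 0.5879233952387094 z 0.08938201128064414
-0.03 x [0.5701 0.5968 0.6128] x at top 0.5854611876676274 z 0.08938252415234971
0.0 x [0.57   0.5978 0.6127] x at top 0.5834669057449118 z 0.08872718473474733
0.03 x [0.568  0.5984 0.6101] x at top 0.5832389414995341 z 0.0917559798521799
0.06 x [0.563  0.5971 0.609 ] x at top 0.579345386145025 z 0.09294596134383512
0.09 x [0.5679 0.5949 0.6071] x at top 0.578654926394091 z 0.09214359797420718
0.12 x [0.5737 0.588  0.5981] x at top 0.5838862218089473 z 0.08214625959146073
scene pinpoint salami 0.98 [0.3341 0.0526 0.0286]
scene pinpoint salami 0.79 [ 0.5033 -0.3276  0.0267]
scene pinpoint stop_face 0.61 [0.5696 0.1846 0.0604]
top 73 y [-0.1098 -0.1087  0.1038  0.1058] ztop [0.0858 0.0899]
-0.09 x [0.5615 0.5695 0.5787] x at top 0.5748227317040577 z 0.08973819004848388
0.09 x [0.5515 0.5556 0.5626] x at top 0.5608245828946584 z 0.08721146264109628
top pinpoint salami 0.68 [0.338  0.0567 0.0253]
top pinpoint salami 0.61 [ 0.5062 -0.3342  0.0308]
top pinpoint stop_face 0.75 [0.5724 0.1875 0.0563]
```

Emit:
send_rows:
  motion:
    - {"travel": [0, 0.014, 0.036], "spin": 0}
    - {"travel": [0, 0, 0.037], "spin": 0}
    - {"travel": [0, 0, 0.037], "spin": 0}
    - {"travel": [0, 0, 0.036], "spin": 0}
    - {"travel": [0, 0, 0.036], "spin": 0}

```text
time_s: 4.55
tcp_pos: [0.5964, -0.1726, 0.0528]
eef_rot: [-178.4, -0.3, -85.5]
contact_force: [1.3, 0.4, -0.4]
gripper_width: 0.0008
```

Emit:
send_rows:
  motion:
    - {"travel": [-0.012, 0, 0], "spin": 0}
    - {"travel": [-0.012, 0, 0], "spin": 0}
    - {"travel": [-0.005, 0, 0], "spin": 0}

```text
time_s: 4.8
tcp_pos: [0.5885, -0.1433, 0.0443]
eef_rot: [-179.2, -0.3, -85.7]
contact_force: [0.1, 0.5, 0.6]
gripper_width: -0.0
```

Emit:
send_rows:
  motion:
    - {"travel": [-0.005, 0, 0], "spin": 0}
    - {"travel": [-0.005, 0, 0], "spin": 0}
    - {"travel": [-0.004, 0, 0], "spin": 0}
    - {"travel": [-0.004, 0, 0], "spin": 0}
    - {"travel": [-0.004, 0, 0], "spin": 0}

```text
time_s: 5.22
tcp_pos: [0.5912, -0.1179, 0.0517]
eef_rot: [-178.5, -0.4, -85.5]
contact_force: [0.2, -2.9, -2.7]
gripper_width: 0.0001
```

Emit:
send_rows:
  motion:
    - {"travel": [-0.004, 0, 0], "spin": 0}
    - {"travel": [-0.004, 0, 0], "spin": 0}
    - {"travel": [-0.004, 0, 0], "spin": 0}
    - {"travel": [-0.004, 0, 0], "spin": 0}
    - {"travel": [-0.004, 0, 0], "spin": 0}

```text
time_s: 5.63
tcp_pos: [0.5891, -0.0972, 0.0524]
eef_rot: [-178.5, -0.4, -85.6]
contact_force: [0.1, -3.7, -2.4]
gripper_width: 0.0003
```

Emit:
send_rows:
  motion:
    - {"travel": [-0.004, 0, 0.002], "spin": 0}
    - {"travel": [-0.004, 0, 0.001], "spin": 0}
    - {"travel": [-0.004, 0, 0.001], "spin": 0}
    - {"travel": [-0.004, 0, 0.001], "spin": 0}
    - {"travel": [-0.003, 0, 0.001], "spin": 0}

```text
time_s: 6.05
tcp_pos: [0.5891, -0.0805, 0.049]
eef_rot: [-178.4, -0.8, -85.4]
contact_force: [-2.2, -12.2, 7.9]
gripper_width: 0.0004
```

Emit:
send_rows:
  motion:
    - {"travel": [-0.003, 0, 0], "spin": 0}
    - {"travel": [-0.003, 0, 0], "spin": 0}
    - {"travel": [-0.002, 0, 0], "spin": 0}
    - {"travel": [-0.002, 0, 0], "spin": 0}

```text
time_s: 6.38
tcp_pos: [0.5879, -0.0722, 0.0502]
eef_rot: [-178.5, -1.0, -85.4]
contact_force: [1.1, -4.8, -0.8]
gripper_width: 0.0001
```

Emit:
send_rows:
  motion:
    - {"travel": [-0.002, 0, 0], "spin": 0}
    - {"travel": [-0.002, 0, 0], "spin": 0}
    - {"travel": [-0.002, 0, 0], "spin": 0}

```text
time_s: 6.63
tcp_pos: [0.5877, -0.0662, 0.0501]
eef_rot: [-178.5, -1.0, -85.4]
contact_force: [2.5, -18.7, -0.2]
gripper_width: 0.0001
```

Emit:
send_rows:
  motion:
    - {"travel": [-0.002, 0, 0], "spin": 0}
    - {"travel": [-0.002, 0, 0], "spin": 0}

```text
time_s: 6.8
tcp_pos: [0.5873, -0.0661, 0.0505]
eef_rot: [-178.6, -1.4, -85.3]
contact_force: [3.0, -20.6, -1.3]
gripper_width: 0.0001
```

Motion stopped at y = -0.066 with the force up at about 20 N, which looks like the stop. I'll back off and check.

Emit:
send_rows:
  motion:
    - {"travel": [0.006, 0, 0], "spin": 0}
    - {"travel": [0.03, 0, 0], "spin": 0}
    - {"travel": [0.03, 0, -0.02], "spin": 0}
    - {"travel": [0, 0, -0.04], "spin": 0}
    - {"travel": [0, 0, -0.04], "spin": 0}

```text
time_s: 7.22
tcp_pos: [0.586, -0.1296, 0.145]
eef_rot: [-179.5, -1.2, -85.2]
contact_force: [1.6, 0.6, -0.9]
gripper_width: 0.0005
```

```bash
python3 - <<'E'
from h import *
im,P=red("scene"); cv2.imwrite("pics/s2.png",cv2.resize(im[200:350,220:440],None,fx=3.6,fy=3.6,interpolation=cv2.INTER_CUBIC))
find("scene",["salami","stop_face","pad","crank_hub","grip_mid"])
r.capture("top");find("top",["salami","crank_hub","grip_mid"])
E
```

```text
scene 2050 y [-0.0515 -0.0477  0.1761  0.1808] ztop [0.0893 0.0929]
-0.03 x [0.5703 0.5994 0.6129] x at top 0.5866131551462027 z 0.0883886470657577
0.0 x [0.5696 0.5971 0.6123] x at top 0.5845229469059946 z 0.08929131087941591
0.03 x [0.5689 0.5951 0.6101] x at top 0.5821364199033767 z 0.08949189138222415
0.06 x [0.5666 0.5959 0.6093] x at top 0.5804286812186301 z 0.08922162017360519
0.09 x [0.5663 0.5953 0.6077] x at top 0.5818405985136305 z 0.09298460340262885
0.12 x [0.5799 0.597  0.6047] x at top 0.585273289858393 z 0.09146209327429962
scene pinpoint salami 0.87 [0.3356 0.05   0.0276]
scene pinpoint salami 0.75 [0.5753 0.0646 0.0577]
scene pinpoint salami 0.74 [ 0.5041 -0.3282  0.0278]
scene pinpoint stop_face 0.96 [0.5733 0.1855 0.0572]
scene pinpoint crank_hub 0.78 [0.5773 0.1097 0.2388]
scene pinpoint grip_mid 0.51 [0.5967 0.0598 0.267 ]
top pinpoint salami 0.79 [ 0.5068 -0.3355  0.0304]
top pinpoint salami 0.62 [0.572  0.1852 0.0553]
```

View pics/s2.png

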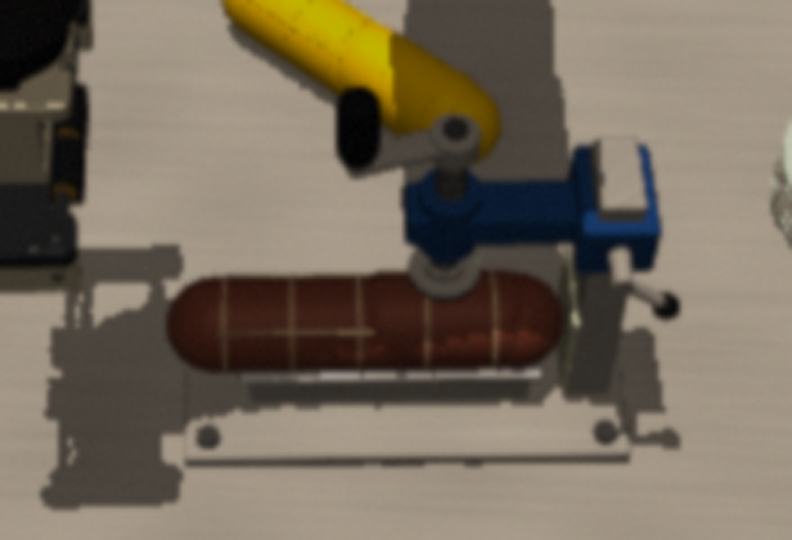

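The salami's round end (563,320) meets the white stop plate (570,320), and its middle lies 121 mm from stop_face, so it is home. Next I'll raise the tool and refine the crank grip's position from depth.

Emit:
send_rows:
  motion:
    - {"travel": [0, 0, -0.04], "spin": 0}
    - {"travel": [0, 0, -0.04], "spin": 0}
    - {"travel": [0, 0, -0.04], "spin": 0}
    - {"travel": [0, 0, -0.04], "spin": 0}
    - {"travel": [0, 0, -0.02], "spin": 0}
  gripper: 0.3
  squeeze: 20

```text
time_s: 8.13
tcp_pos: [0.5804, -0.1246, 0.3197]
eef_rot: [179.3, -1.1, -85.1]
contact_force: [1.2, 0.2, 0.2]
gripper_width: 0.0286
```

```bash
python3 - <<'E'
from h import *
print(r.get_state()["tcp_pos"])
for c in ["scene","top"]:
    im,P=cloud(c); g=im.max(-1)
    m=(P[...,2]>.245)&(P[...,2]<.3)&(abs(P[...,0]-.58)<.09)&(abs(P[...,1]-.08)<.09)
    q=P[m]; print(c,len(q), np.nanpercentile(q,[2,50,98],axis=0))
    t=q[q[:,2]>.275]; print(len(t), t.mean(0) if len(t) else 0, np.nanpercentile(t,[3,97],axis=0) if len(t) else 0)
    find(c,["crank_hub","grip_mid"])
E
```

```text
[ 0.5804 -0.1246  0.3197]
scene 244 [[0.5879 0.0464 0.2466]
 [0.6024 0.0576 0.2728]
 [0.6078 0.0687 0.2841]]
109 [0.598  0.0572 0.2809] [[0.5862 0.048  0.276 ]
 [0.607  0.0664 0.2843]]
scene pinpoint crank_hub 0.86 [0.5776 0.1089 0.2378]
scene pinpoint crank_hub 0.6 [0.6198 0.3994 0.0018]
scene pinpoint grip_mid 0.63 [0.5969 0.0597 0.265 ]
top 0 [nan nan nan]
0 0 0
  return np.nanmean(a, axis, out=out, keepdims=keepdims)
```

Emit:
send_rows:
  motion:
    - {"travel": [-0.036, -0.006, 0], "spin": 0}
    - {"travel": [-0.036, -0.006, 0], "spin": 0}
    - {"travel": [-0.036, -0.006, 0], "spin": 0}
    - {"travel": [-0.036, -0.006, 0], "spin": 0}
    - {"travel": [-0.03, -0.005, 0], "spin": 0}

```text
time_s: 8.85
tcp_pos: [0.5903, 0.0511, 0.3009]
eef_rot: [178.1, -1.2, -85.7]
contact_force: [0.1, 0.5, -0.3]
gripper_width: 0.0571
```

Emit:
send_rows:
  motion:
    - {"travel": [0, 0, 0], "spin": 0}

```text
time_s: 8.93
tcp_pos: [0.59, 0.0553, 0.2985]
eef_rot: [178.0, -1.3, -85.5]
contact_force: [0.6, -0.6, -0.3]
gripper_width: 0.0567
```

Emit:
send_rows:
  motion:
    - {"travel": [-0.001, -0.005, 0.018], "spin": 0}
    - {"travel": [0, 0, 0.018], "spin": 0}
    - {"travel": [0, 0, 0.01], "spin": 0}
    - {"travel": [0, 0, 0], "spin": 0}

```text
time_s: 9.27
tcp_pos: [0.5916, 0.0581, 0.2449]
eef_rot: [177.5, -1.4, -85.2]
contact_force: [-0.5, 0.3, -0.7]
gripper_width: 0.057
```

Emit:
send_rows:
  motion:
    - {"travel": [0, -0.002, -0.002], "spin": 0}
    - {"travel": [0, 0, 0], "spin": 0}
    - {"travel": [0, 0, 0], "spin": 0}
    - {"travel": [0, 0, 0], "spin": 0}
    - {"travel": [0, 0, 0], "spin": 0}
  gripper: -1

```text
time_s: 9.68
tcp_pos: [0.5942, 0.0567, 0.2477]
eef_rot: [177.4, -1.5, -85.3]
contact_force: [0.5, -0.1, -0.5]
gripper_width: 0.0289
```

Emit:
send_rows:
  motion:
    - {"travel": [0, 0, 0], "spin": 0}
    - {"travel": [0, 0, 0], "spin": 0}

```text
time_s: 9.85
tcp_pos: [0.5944, 0.0567, 0.2482]
eef_rot: [177.5, -1.4, -85.4]
contact_force: [-0.8, 0.5, -5.4]
gripper_width: 0.024
```

```bash
python3 - <<'E'
from h import *
im,P=cloud("scene"); cv2.imwrite("pics/s3.png",cv2.resize(im[180:330,220:440],None,fx=3.6,fy=3.6,interpolation=cv2.INTER_CUBIC))
E
```

```text
(no output)
```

View pics/s3.png

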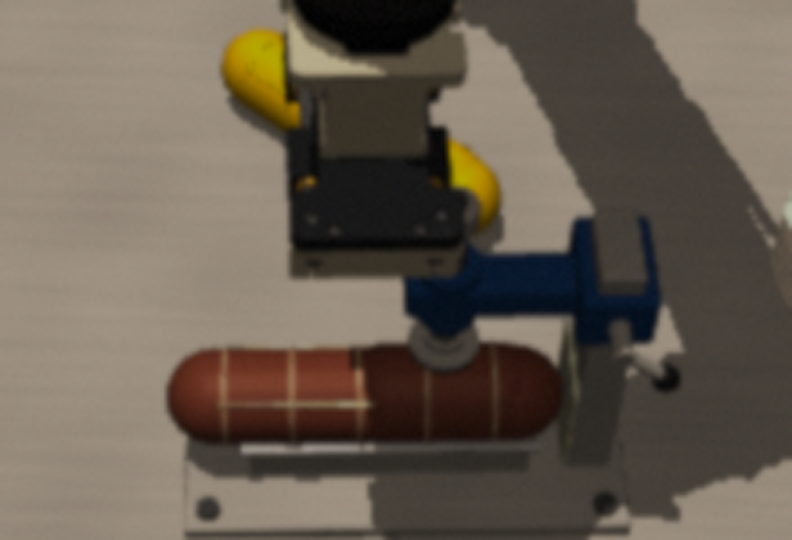

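The fingers closed on the grip at 24 mm. Next is a helper that turns crank steps into tool-axis rows.

```bash
cat >> h.py <<'E'
C=np.array([.578,.109])
def plan(step,n=5,rad=.055):
    s=r.get_state(); p=s["tcp_pos"]; M=R.from_euler('xyz',s["eef_rot"],degrees=True).as_matrix()
    g=p-.019*M[:,2]; v=g[:2]-C; th=np.degrees(np.arctan2(v[1],v[0]))
    t=np.array([np.sin(np.radians(th)),-np.cos(np.radians(th))]); F=s["contact_force"]
    print("t",round(s["time_s"],2),"th",round(th,1),"rad",round(np.hypot(*v),4),"z",p[2],"rot",s["eef_rot"],"F",F,"Ftan",round(float(F[:2]@t),2),"Frad",round(float(F[:2]@v/np.hypot(*v)),2),"w",round(s["gripper_width"],4))
    prev=g.copy()
    for i in range(1,n+1):
        a=np.radians(th-step*i); q=np.array([C[0]+rad*np.cos(a),C[1]+rad*np.sin(a),g[2]-.012*step*i/360])
        print(np.round(M.T@(q-prev),4).tolist()); prev=q
E
python3 -c "
from h import *
plan(12)"
```

```text
t 9.9 th -71.6 rad 0.0545 z 0.24817452428280362 rot [177.4808  -1.4318 -85.3696] F [ 0.8374 -0.2191 -2.8685] Ftan -0.73 Frad 0.47 w 0.0239
[0.002, 0.0113, 0.0009]
[-0.0009, 0.0114, 0.0009]
[-0.0032, 0.011, 0.0008]
[-0.0055, 0.0101, 0.0007]
[-0.0074, 0.0088, 0.0006]
```

Emit:
send_rows:
  motion:
    - {"travel": [0.002, 0.0113, 0.0009], "spin": 0}
    - {"travel": [-0.0009, 0.0114, 0.0009], "spin": 0}
    - {"travel": [-0.0032, 0.011, 0.0008], "spin": 0}
    - {"travel": [-0.0055, 0.0101, 0.0007], "spin": 0}
    - {"travel": [-0.0074, 0.0088, 0.0006], "spin": 0}

```text
time_s: 10.32
tcp_pos: [0.5458, 0.0622, 0.2465]
eef_rot: [178.0, -1.9, -85.5]
contact_force: [3.7, -6.4, -3.9]
gripper_width: 0.0235
```

```bash
python3 -c "
from h import *
plan(15)"
```

```text
t 10.32 th -124.4 rad 0.0559 z 0.24654295148464556 rot [178.0241  -1.9082 -85.5068] F [ 3.7357 -6.4034 -3.9047] Ftan -6.7 Frad 3.17 w 0.0235
[-0.0111, 0.0093, 0.0005]
[-0.0126, 0.0069, 0.0003]
[-0.014, 0.0034, 0.0002]
[-0.0144, -0.0004, 0.0]
[-0.0138, -0.0041, -0.0001]
```

Emit:
send_rows:
  motion:
    - {"travel": [-0.0111, 0.0093, 0.0007], "spin": 0}
    - {"travel": [-0.0126, 0.0069, 0.0005], "spin": 0}
    - {"travel": [-0.014, 0.0034, 0.0004], "spin": 0}
    - {"travel": [-0.0144, -0.0004, 0.0003], "spin": 0}
    - {"travel": [-0.0138, -0.0041, 0.0002], "spin": 0}

```text
time_s: 10.73
tcp_pos: [0.5217, 0.1191, 0.2441]
eef_rot: [177.9, -2.6, -85.8]
contact_force: [-5.1, -5.9, 3.8]
gripper_width: 0.0239
```

```bash
python3 -c "
from h import *
plan(16)"
```

```text
t 10.73 th 168.8 rad 0.0567 z 0.24409031611054535 rot [177.9023  -2.5745 -85.765 ] F [-5.1456 -5.8978  3.7984] Ftan -6.78 Frad 3.91 w 0.0239
[-0.0136, -0.0077, -0.0004]
[-0.0118, -0.0097, -0.0004]
[-0.0087, -0.0126, -0.0003]
[-0.0049, -0.0145, -0.0002]
[-0.0007, -0.0153, -0.0001]
```

Emit:
send_rows:
  motion:
    - {"travel": [-0.0132, -0.0077, -0.0002], "spin": 0}
    - {"travel": [-0.0116, -0.0099, -0.0002], "spin": 0}
    - {"travel": [-0.0087, -0.0126, 0], "spin": 0}
    - {"travel": [-0.0049, -0.0145, 0], "spin": 0}
    - {"travel": [-0.0007, -0.0153, 0], "spin": 0}

```text
time_s: 11.15
tcp_pos: [0.5697, 0.1625, 0.2418]
eef_rot: [177.1, -2.7, -85.7]
contact_force: [-7.0, 3.2, 0.5]
gripper_width: 0.0243
```

```bash
sed -i 's/^C=.*/C=np.array([.5768,.1087])/' h.py; python3 -c "
from h import *
plan(15)"
```

```text
t 11.15 th 96.4 rad 0.0551 z 0.24179985384019229 rot [177.1145  -2.734  -85.654 ] F [-7.013   3.2439  0.5465] Ftan -6.61 Frad 4.01 w 0.0243
[0.0014, -0.0143, -0.0002]
[0.005, -0.0135, 0.0001]
[0.0083, -0.0117, 0.0003]
[0.011, -0.0092, 0.0006]
[0.013, -0.006, 0.0008]
```

Emit:
send_rows:
  motion:
    - {"travel": [0.001, -0.0143, 0], "spin": 0}
    - {"travel": [0.0046, -0.0135, 0.0003], "spin": 0}
    - {"travel": [0.008, -0.0119, 0.0005], "spin": 0}
    - {"travel": [0.0108, -0.0094, 0.0007], "spin": 0}
    - {"travel": [0.013, -0.0063, 0.0009], "spin": 0}

```text
time_s: 11.57
tcp_pos: [0.6253, 0.1317, 0.2391]
eef_rot: [176.6, -2.7, -85.4]
contact_force: [-6.5, 4.7, 0.4]
gripper_width: 0.0241
```

```bash
python3 -c "
from h import *
plan(15)"
```

```text
t 11.57 th 25.8 rad 0.0551 z 0.23914897897206908 rot [176.6058  -2.7043 -85.351 ] F [-6.4931  4.7194  0.4357] Ftan -7.07 Frad -3.79 w 0.0241
[0.0139, -0.0034, 0.001]
[0.0143, 0.0003, 0.0012]
[0.0137, 0.004, 0.0014]
[0.0122, 0.0074, 0.0015]
[0.0099, 0.0103, 0.0016]
```

Emit:
send_rows:
  motion:
    - {"travel": [0.0139, -0.0034, 0.001], "spin": 0}
    - {"travel": [0.0143, 0.0003, 0.0012], "spin": 0}
    - {"travel": [0.0137, 0.004, 0.0014], "spin": 0}
    - {"travel": [0.0122, 0.0074, 0.0015], "spin": 0}
    - {"travel": [0.0099, 0.0103, 0.0016], "spin": 0}

```text
time_s: 11.98
tcp_pos: [0.6163, 0.0714, 0.2373]
eef_rot: [177.1, -2.1, -85.2]
contact_force: [6.9, 3.5, -5.1]
gripper_width: 0.0242
```

```bash
python3 -c "
from h import *
plan(13)
im,P=cloud('scene'); find('scene',['pad','stop_face']); cv2.imwrite('pics/s4.png',cv2.resize(im[230:330,300:420],None,fx=6,fy=6,interpolation=cv2.INTER_CUBIC))"
```

```text
t 11.98 th -42.1 rad 0.0545 z 0.23727668051572798 rot [177.1376  -2.0761 -85.1939] F [ 6.9375  3.4606 -5.0953] Ftan -7.22 Frad 2.82 w 0.0242
[0.0078, 0.0096, 0.0012]
[0.005, 0.0114, 0.0012]
[0.0023, 0.0122, 0.0011]
[-0.0005, 0.0124, 0.001]
[-0.0033, 0.012, 0.0009]
scene pinpoint pad 0.66 [0.5746 0.1116 0.0959]
scene pinpoint stop_face 0.84 [0.5739 0.1868 0.0571]
```

View pics/s4.png

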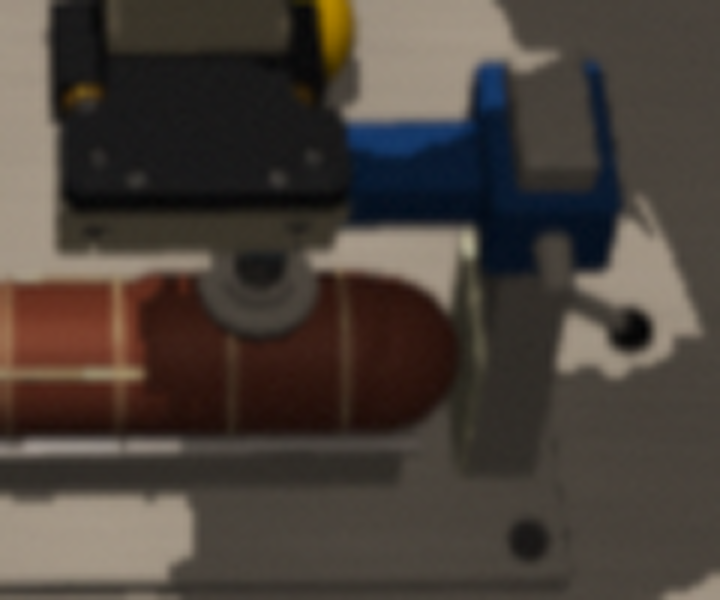

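The pad (260,300) is just above the salami and the end is still at the stop (458,345). Tangential force is about 7 N, so the crank is still turning free, and I'll carry on in small steps.

Emit:
send_rows:
  motion:
    - {"travel": [0.0078, 0.0096, 0.0009], "spin": 0}
    - {"travel": [0.005, 0.0114, 0.0009], "spin": 0}
    - {"travel": [0.0023, 0.0122, 0.0009], "spin": 0}
    - {"travel": [-0.0005, 0.0124, 0.0009], "spin": 0}

```text
time_s: 12.47
tcp_pos: [0.5769, 0.0536, 0.2359]
eef_rot: [177.5, -2.2, -85.2]
contact_force: [7.5, -6.4, -7.0]
gripper_width: 0.0241
```

```bash
python3 -c "
from h import *
plan(13)"
```

```text
t 12.47 th -89.1 rad 0.0543 z 0.235929009838064 rot [177.4909  -2.2221 -85.2052] F [ 7.4539 -6.4131 -6.9711] Ftan -7.35 Frad 6.53 w 0.0241
[-0.0016, 0.0123, 0.0009]
[-0.005, 0.0114, 0.0007]
[-0.0074, 0.01, 0.0006]
[-0.0095, 0.0081, 0.0004]
[-0.011, 0.0058, 0.0003]
```

Emit:
send_rows:
  motion:
    - {"travel": [-0.001, 0.0123, 0.0012], "spin": 0}
    - {"travel": [-0.0045, 0.0114, 0.001], "spin": 0}
    - {"travel": [-0.0071, 0.01, 0.0008], "spin": 0}

```text
time_s: 12.72
tcp_pos: [0.545, 0.0626, 0.2346]
eef_rot: [177.8, -2.4, -85.3]
contact_force: [4.0, -4.6, -5.3]
gripper_width: 0.0241
```

```bash
python3 -c "
from h import *
plan(13)"
```

```text
t 12.72 th -124.5 rad 0.0549 z 0.23463291757726257 rot [177.8476  -2.3741 -85.2565] F [ 4.0034 -4.6031 -5.3075] Ftan -5.91 Frad 1.53 w 0.0241
[-0.0089, 0.0087, 0.0004]
[-0.0107, 0.0065, 0.0002]
[-0.0118, 0.0039, 0.0001]
[-0.0124, 0.0011, -0.0]
[-0.0123, -0.0017, -0.0001]
```

Emit:
send_rows:
  motion:
    - {"travel": [-0.0089, 0.0087, 0.0007], "spin": 0}
    - {"travel": [-0.0107, 0.0065, 0.0005], "spin": 0}
    - {"travel": [-0.0118, 0.0039, 0.0004], "spin": 0}

```text
time_s: 12.97
tcp_pos: [0.5235, 0.0902, 0.2333]
eef_rot: [177.9, -2.7, -85.3]
contact_force: [5.4, -6.0, -4.6]
gripper_width: 0.0239
```

```bash
python3 -c "
from h import *
plan(13)"
```

```text
t 12.97 th -161.5 rad 0.0556 z 0.23333565403464074 rot [177.9273  -2.7073 -85.3252] F [ 5.4088 -6.0077 -4.5698] Ftan -7.41 Frad -3.23 w 0.0239
[-0.0125, 0.001, -0.0001]
[-0.0124, -0.0012, -0.0002]
[-0.0118, -0.004, -0.0003]
[-0.0106, -0.0065, -0.0003]
[-0.0089, -0.0088, -0.0003]
```

Emit:
send_rows:
  motion:
    - {"travel": [-0.0125, 0.0005, 0.0002], "spin": 0}
    - {"travel": [-0.0124, -0.0016, 0.0001], "spin": 0}

```text
time_s: 13.13
tcp_pos: [0.5207, 0.1128, 0.2325]
eef_rot: [177.7, -3.1, -85.3]
contact_force: [4.0, -7.2, -2.0]
gripper_width: 0.0237
```

```bash
python3 -c "
from h import *
plan(13)"
```

```text
t 13.13 th 174.7 rad 0.0557 z 0.23246137227386307 rot [177.7319  -3.0639 -85.345 ] F [ 4.027  -7.221  -2.0282] Ftan -6.81 Frad -4.68 w 0.0237
[-0.0118, -0.0042, -0.0004]
[-0.0108, -0.0061, -0.0004]
[-0.0092, -0.0084, -0.0004]
[-0.0071, -0.0103, -0.0004]
[-0.0046, -0.0116, -0.0003]
```

Emit:
send_rows:
  motion:
    - {"travel": [-0.0114, -0.005, 0.0001], "spin": 0}
    - {"travel": [-0.0105, -0.0066, 0], "spin": 0}

```text
time_s: 13.3
tcp_pos: [0.5268, 0.1333, 0.2316]
eef_rot: [177.3, -3.4, -85.3]
contact_force: [-4.1, -5.3, 4.1]
gripper_width: 0.024
```

```bash
python3 -c "
from h import *
plan(12)"
```

```text
t 13.3 th 152.3 rad 0.0556 z 0.23160749980835924 rot [177.3099  -3.4454 -85.3336] F [-4.0996 -5.2792  4.1468] Ftan -6.58 Frad 1.17 w 0.024
[-0.0087, -0.0076, -0.0005]
[-0.0073, -0.0088, -0.0005]
[-0.0053, -0.0102, -0.0004]
[-0.0031, -0.0111, -0.0003]
[-0.0007, -0.0115, -0.0002]
```

Emit:
send_rows:
  motion:
    - {"travel": [-0.0087, -0.0076, -0.0003], "spin": 0}
    - {"travel": [-0.0073, -0.0088, -0.0003], "spin": 0}

```text
time_s: 13.47
tcp_pos: [0.5385, 0.1486, 0.231]
eef_rot: [176.8, -3.8, -85.3]
contact_force: [-5.3, -6.4, 1.5]
gripper_width: 0.0239
```

```bash
python3 -c "
from h import *
plan(12)"
```

```text
t 13.47 th 132.2 rad 0.0556 z 0.2310168553294144 rot [176.8444  -3.8406 -85.2867] F [-5.3144 -6.3676  1.464 ] Ftan -8.21 Frad -1.15 w 0.0239
[-0.0055, -0.0102, -0.0005]
[-0.0038, -0.0108, -0.0005]
[-0.0015, -0.0114, -0.0003]
[0.0009, -0.0115, -0.0002]
[0.0032, -0.011, 0.0]
```

Emit:
send_rows:
  motion:
    - {"travel": [-0.0053, -0.0102, -0.0003], "spin": 0}

```text
time_s: 13.55
tcp_pos: [0.5463, 0.1541, 0.2307]
eef_rot: [176.6, -4.0, -85.3]
contact_force: [-9.2, -0.2, 5.1]
gripper_width: 0.0241
```

```bash
python3 -c "
from h import *
plan(12)"
```

```text
t 13.55 th 122.2 rad 0.0554 z 0.23065648707632624 rot [176.5814  -3.9825 -85.2584] F [-9.1535 -0.2221  5.1414] Ftan -7.87 Frad 4.69 w 0.0241
[-0.0039, -0.0109, -0.0005]
[-0.0019, -0.0113, -0.0004]
[0.0005, -0.0115, -0.0003]
[0.0029, -0.0111, -0.0001]
[0.0051, -0.0103, 0.0001]
```

Emit:
send_rows:
  motion:
    - {"travel": [-0.0041, -0.0109, -0.0003], "spin": 0}

```text
time_s: 13.63
tcp_pos: [0.5549, 0.1588, 0.2303]
eef_rot: [176.3, -4.1, -85.2]
contact_force: [-9.3, -2.8, 3.2]
gripper_width: 0.0243
```

```bash
python3 -c "
from h import *
plan(12)"
```

```text
t 13.63 th 111.9 rad 0.0555 z 0.23028717123970047 rot [176.3157  -4.1048 -85.225 ] F [-9.276  -2.7659  3.2003] Ftan -9.64 Frad 0.9 w 0.0243
[-0.0017, -0.0114, -0.0005]
[0.0001, -0.0115, -0.0003]
[0.0025, -0.0112, -0.0001]
[0.0048, -0.0105, 0.0001]
[0.0068, -0.0092, 0.0003]
```

Emit:
send_rows:
  motion:
    - {"travel": [-0.0017, -0.0114, -0.0003], "spin": 0}

```text
time_s: 13.72
tcp_pos: [0.5644, 0.1615, 0.23]
eef_rot: [176.1, -4.2, -85.2]
contact_force: [-9.2, 0.5, 4.2]
gripper_width: 0.0242
```

```bash
python3 -c "
from h import *
plan(8)"
```

```text
t 13.72 th 101.7 rad 0.0554 z 0.22998311578707054 rot [176.0634  -4.193  -85.1801] F [-9.2404  0.4754  4.1865] Ftan -8.95 Frad 2.34 w 0.0242
[-0.0, -0.0077, -0.0003]
[0.0007, -0.0076, -0.0002]
[0.0017, -0.0075, -0.0001]
[0.0027, -0.0072, -0.0]
[0.0037, -0.0067, 0.0001]
```

Emit:
send_rows:
  motion:
    - {"travel": [0, -0.0096, -0.0002], "spin": 0}

```text
time_s: 13.8
tcp_pos: [0.5724, 0.1625, 0.2297]
eef_rot: [175.8, -4.3, -85.1]
contact_force: [-8.8, 0.8, 3.4]
gripper_width: 0.0244
```

```bash
python3 -c "
from h import *
plan(8)"
```

```text
t 13.8 th 93.3 rad 0.0554 z 0.22968769252195576 rot [175.8145  -4.2609 -85.1351] F [-8.7813  0.7814  3.3676] Ftan -8.72 Frad 1.28 w 0.0244
[0.0012, -0.0076, -0.0002]
[0.0018, -0.0075, -0.0001]
[0.0028, -0.0072, -0.0]
[0.0038, -0.0067, 0.0001]
[0.0046, -0.0061, 0.0002]
```

Emit:
send_rows:
  motion:
    - {"travel": [0.0012, -0.0096, -0.0001], "spin": 0}

```text
time_s: 13.88
tcp_pos: [0.5803, 0.1625, 0.2293]
eef_rot: [175.6, -4.3, -85.1]
contact_force: [-10.6, 1.4, 4.2]
gripper_width: 0.0244
```

```bash
python3 -c "
from h import *
plan(8)"
```

```text
t 13.88 th 85.0 rad 0.0555 z 0.2293048695198141 rot [175.5618  -4.3124 -85.0867] F [-10.5878   1.3506   4.2022] Ftan -10.67 Frad 0.42 w 0.0244
[0.0024, -0.0074, -0.0001]
[0.0028, -0.0071, -0.0001]
[0.0038, -0.0067, 0.0]
[0.0047, -0.0061, 0.0002]
[0.0055, -0.0054, 0.0003]
```

Force climbs at the expected slope: free about 6.8 N, now about 10.5 N, with contact fitted near 502° and the crank at 563°. That puts the clamp near 100 N, so I'll check standing readings before letting go.

```bash
python3 -c "
from h import *
for i in range(4):
    im,P=cloud('scene'); plan(8,0)
find('scene',['pad'])
a=np.array([494,516,526.2,536.5,546.7,555.1,563.4]);f=np.array([6.58,8.21,7.87,9.64,8.95,8.72,10.67])
for b in (6.5,6.84,7.1): 
    c=np.arange(480,550);e=[((f-b-.0583*np.clip(a-k,0,None))**2).sum() for k in c]; k=c[np.argmin(e)]; print(b,k,(563.4-k)*75/45,min(e))"
```

```text
t 13.93 th 83.6 rad 0.0555 z 0.22914281952108553 rot [175.57    -4.3549 -85.0828] F [-6.171   1.2501  7.052 ] Ftan -6.27 Frad 0.56 w 0.0242
t 13.98 th 83.8 rad 0.0555 z 0.22926592665218293 rot [175.6322  -4.3377 -85.1057] F [-4.531   1.2946  1.9271] Ftan -4.64 Frad 0.79 w 0.0246
t 14.03 th 83.8 rad 0.0555 z 0.2293208281539302 rot [175.6795  -4.3199 -85.122 ] F [-3.8879  1.6926  1.5595] Ftan -4.05 Frad 1.26 w 0.0243
t 14.08 th 83.8 rad 0.0555 z 0.2293063221583801 rot [175.7055  -4.3092 -85.1191] F [-4.0421  0.2766  1.6096] Ftan -4.05 Frad -0.16 w 0.0245
scene pinpoint pad 0.45 [0.5761 0.1126 0.0918]
6.5 498 108.99999999999996 2.828519667500008
6.84 503 100.66666666666663 2.890153257500009
7.1 508 92.33333333333329 3.0894586475000088
```

Both the fit and the readings give about 100 N. Releasing and withdrawing upward.

Emit:
send_rows:
  motion:
    - {"travel": [0, 0, 0], "spin": 0}
    - {"travel": [0, 0, 0], "spin": 0}
    - {"travel": [0, 0, 0], "spin": 0}
    - {"travel": [0, 0, 0], "spin": 0}
    - {"travel": [0, 0, 0], "spin": 0}
  gripper: 0.3

```text
time_s: 14.55
tcp_pos: [0.5815, 0.1624, 0.2297]
eef_rot: [175.7, -4.4, -85.1]
contact_force: [0.0, 0.5, 0.0]
gripper_width: 0.0521
```

Emit:
send_rows:
  motion:
    - {"travel": [0, 0, -0.02], "spin": 0}
    - {"travel": [0, 0, -0.03], "spin": 0}
    - {"travel": [0, 0, -0.03], "spin": 0}
    - {"travel": [0, 0, -0.03], "spin": 0}

```text
time_s: 14.88
tcp_pos: [0.5862, 0.1699, 0.3351]
eef_rot: [175.0, -4.7, -85.1]
contact_force: [0.9, 0.5, -0.1]
gripper_width: 0.0568
```

Emit:
send_rows:
  motion:
    - {"travel": [0.035, 0, 0], "spin": 0}
    - {"travel": [0.04, 0, 0], "spin": 0}
    - {"travel": [0.04, 0, 0], "spin": 0}
    - {"travel": [0.04, 0, 0], "spin": 0}
    - {"travel": [0.035, 0, 0], "spin": 0}

```text
time_s: 15.3
tcp_pos: [0.6071, -0.0173, 0.3589]
eef_rot: [175.7, -4.5, -84.5]
contact_force: [1.1, -0.0, 0.1]
gripper_width: 0.0572
```

Emit:
send_rows:
  motion:
    - {"travel": [0.035, 0, 0], "spin": 0}
    - {"travel": [0.03, 0, 0], "spin": 0}
    - {"travel": [0, 0, 0], "spin": 0}
    - {"travel": [0, 0, 0], "spin": 0}

```text
time_s: 15.63
tcp_pos: [0.6131, -0.0924, 0.3658]
eef_rot: [175.8, -4.6, -84.9]
contact_force: [0.2, 0.1, -0.3]
gripper_width: 0.0569
```

```bash
python3 - <<'E'
from h import *
im,P=red("scene"); cv2.imwrite("pics/s5.png",im)
find("scene",["salami","stop_face","pad","crank_hub","grip_mid"])
r.capture("top");find("top",["water_bottle","saucers","paper_cup","tea_box","salami"])
E
```

```text
scene 1971 y [-0.0513 -0.0476  0.1757  0.1806] ztop [0.0886 0.0922]
-0.03 x [0.5707 0.599  0.6131] x at top 0.5857662323401228 z 0.08824228702866369
0.0 x [0.5701 0.5975 0.6118] x at top 0.5850799348585021 z 0.08899799631974357
0.03 x [0.5679 0.5961 0.6106] x at top 0.582653158563247 z 0.08928234261891126
0.06 x [0.567  0.5942 0.6082] x at top 0.5794067387534704 z 0.08852013418390353
0.09 x [0.5667 0.5979 0.607 ] x at top 0.5803207016271584 z 0.09151394287489245
0.12 x [0.588  0.6005 0.6054] x at top 0.5919144908160545 z 0.08866029050950111
scene pinpoint salami 0.79 [ 0.5061 -0.3285  0.0287]
scene pinpoint salami 0.75 [0.3346 0.0536 0.028 ]
scene pinpoint salami 0.33 [0.5719 0.1852 0.0599]
scene pinpoint stop_face 0.75 [0.5726 0.1838 0.0609]
scene pinpoint crank_hub 0.57 [0.5795 0.1104 0.2203]
scene pinpoint grip_mid 0.83 [0.5827 0.1656 0.2458]
top pinpoint water_bottle 0.9 [ 0.6202  0.3992 -0.0025]
top pinpoint saucers 0.65 [ 0.4369  0.4023 -0.0014]
top pinpoint tea_box 0.75 [ 0.764  -0.2491 -0.0013]
top pinpoint tea_box 0.56 [0.4341 0.403  0.0008]
top pinpoint salami 0.72 [0.5812 0.064  0.0566]
top pinpoint salami 0.69 [ 0.5089 -0.3326  0.0326]
top pinpoint salami 0.65 [0.3368 0.0547 0.0279]
```

View pics/s5.png

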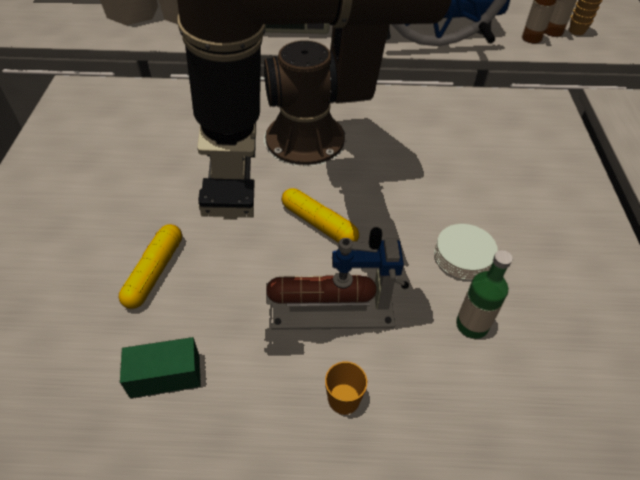

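The last picture shows the salami against the stop (376,290) with the pad down on it (343,280). The gripper is clear at (228,197) and everything else is where it was, so I'm handing in.

```bash
python3 -c "
from plant import r
r.close_job()"
```

```text
the job is handed in; nothing more can be done
```

The salami is against the white stop and clamped at an estimated 100 N. The job was handed in at about 16 s with the gripper open and clear. `close_job` gives no verdict.

- **Push:** I slid the salami about 60 mm along the trough with shut fingers. It came to rest with about 20 N of push. Before the clamping, its middle measured 121 mm from stop_face (120 mm is home). In the last check it measured about 120 mm, and the visible free end had not moved.
- **Snugging:** I held the crank's hand grip and turned it clockwise about 563°. The tangential force was about 6.8 N turning free and 10.7 N at the end. The single force readings varied by up to about 1 N, so I fitted them: contact came near 500°, which gives 92 to 109 N of clamping (60 to 160 N will do).
- **Last checks:**
  - The crank stayed where I let it go, and the force on the tool was near zero.
  - The bottle, saucers and tea box measured within 4 mm of where they started.
  - The final top-camera query did not ask back a paper cup position; in the picture the cup is upright at its old spot.
  - The yellow look-alikes did not move.
- **Disagreements:** In the last check the scene camera gave one low-confidence salami position at the stop itself, which I took as false because the depth data and the top camera disagreed with it. It reported no pad position after release; the last one, just before, put the pad's underside at about 92 mm, level with the salami's top. The tool also drifted to about 5° of tilt during cranking, with no sign of harm.

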